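# Close and catch a finds box

## Robot

A 6-joint arm with a two-finger parallel gripper is mounted at the origin on the work surface. World frame = base frame: x ahead of the robot, y to its left, z up, the work surface at z = 0. Lengths are in m, angles in rad, forces in N, time in s.
With the tool pointing down it reaches from about 0.3 to 0.875 m from the base axis. Payload 6.4 kg.
Tool frame: the origin (TCP) lies on the front face of the gripper's body, between the roots of the fingers; the fingertips stand 73 mm ahead of it and the grasp point (between the pads) lies 54 mm ahead of it; y points along the fingers, z is the direction in which the jaws open and shut, and the axes are right-handed (so a half turn about y gives the same grasp; the last joint's range is limited). The gripper opens to 85 mm and grips with 20 to 120 N. Pads are 22 mm wide; open, the fingers measure 114 mm over their backs; the gripper's body (76 mm by 85 mm) begins 54 mm behind the grasp point. The pads swing forward as they close: fully open they stand 13 mm farther back than shut.
Start: joints at [1.127, 0.181, 1.607, -0, 1.354, -0.206], TCP at [0.135, 0.559, 0.304] pointing down, gripper open.
Joint ranges: [-2.99, 2.99], [-0.89, 2.07], [0.3, 2.58], [-1.14, 4.28], [0, 2.63], [-3.12, 3.12]. Speed limits (rad/s): [2.57, 2.57, 3.01, 3.14, 3.14, 3.14].

## Interface

Orientations are given as a unit quaternion [x, y, z, w].
In Python, from cell import get_state, cams, workorder gives the robot as it stands.
- The arm moves only by the tool servo_tool, never from a script. Its argument "increments" is a list that holds one entry, the list of rows, each a list of 6 numbers: the shift along the tool's x, y, z in units of 30 mm (1.0 is 30 mm), then the turn, a rotation vector about the tool's x, y, z in units of 5 degrees (1.0 is 5 degrees). In form: [[[x, y, z, ax, ay, az], ...]]. A call has 1 to 20 rows; each row shifts and turns the commanded pose from where the row before left it, along the tool's axes as they then stand; what a row does not reach is not made up. A row lasts 1/12 s, in which the tool goes at most 41.7 mm and 7.16 degrees, less where a joint would pass 70% of its speed; a pose out of reach is approached as far as the arm can. A call is refused whole if a number of a shift passes 1 or a number of a turn 1, either way. A call with a gripper value outside its range is refused whole. "grip" is the finger opening in mm, from 0 to 85.4, set as the call begins (left out, the last holds). The fingers move at their own pace and stop on an object; "grip_force" is the grip in N (left out, the last holds). Time passes only in rows, so rows that do not move let the fingers close. It gives the time, the measured TCP pose, the force and the opening at its end, in the units of the state.
- get_state(): the state, without advancing time (a new reading comes with each control period).
- cams.read_camera(name): name is "side" or "top" or "wrist"; returns a dict with "frame" (384x512x3 uint8, red, green, blue), "fov_y" (degrees; the focal length in pixels is half the picture's height over the tangent of half this angle, whatever the lens; pixels are square), "cx", "cy" (the principal point, pixels), "view" (4x4, takes a point from world to camera coordinates); the wrist camera has in their place "hand_eye" (4x4, takes a point from camera to tool coordinates, whose origin is the TCP and whose axes are the tool frame's). Camera axes: x right, y up, looking along -z (the intrinsics and any distortion apply to the point x, -y, -z); pixel columns grow to the right and rows downward; lengths in m; the calibration is good to about 2 mm. A picture is of the moment at which its call begins: read the wrist's pose just before it. There is no depth.
- workorder.hand_in(): hands the job in, once; it reports no verdict.
The state is a dict: "clock": time; "q": joint angles; "dq": joint speeds; "joint_efforts": joint torques, N m; "position": TCP position; "eef_rot": TCP orientation; "ft_force": force on the tool from outside, world axes, zero at the start; "wrist_torque": the same for the moment, N m; "width": finger opening in m.
Only numpy, scipy, OpenCV 4.12 (cv2) and the standard library are available. Lean on these libraries where they do the work, as an engineer would, in place of code of your own. Each camera call takes 0.05 s, during which the arm holds its last target. There are 200 camera calls.

## Task

Close the open grey finds box: its lid is stowed under the low clear acrylic riser with only its tabbed end sticking out, so draw it out onto the open bench and let go of it there, to take it afresh by its handle and set it squarely in the mouth of the box, where at first it stands proud on the two rubber seals. Then press it down until both ends are fully home on the rim, and last turn the box's black catch knob clockwise (seen from above) to its stop, so that its steel wing lies over the lid's edge. Leave the bottle, the jar, the clay neck and the brush where they are.

Things in the scene. Friction and masses are not known exactly. Their poses are not given: they have to be found in the camera images.
- box: Open grey plastic box, fixed to the bench, 166 (its x) x 116 (its y) x 60 mm high, walls 10 mm, mouth 146 x 96 mm, sherds on padding inside (tops below 30 mm). Origin: centre of its underside, on the bench. A lug on its -y side carries the catch. Stands left or right on the bench, turned up to 20 degrees.
- box_mouth (a point): Centre of the box's mouth, level with its rim (60 mm above the bench).
- seal_near (a joint): Black rubber seal strip (7 x 84 mm) let into the rim at the box's -x end, 78 mm from the box's centre. 0 = standing 8 mm above the rim, 0.008 = pressed flush. About 9 N pushes it down; it stays where it is pushed.
- seal_far (a joint): The same seal strip at the box's +x end, 78 mm from the box's centre.
- catch (a joint): Catch knob on an upright axis, 76 mm from the box's centre along its -y. Rad, grows clockwise from above, stop at 1.5. At 0 its steel wing (34 mm long, 10 wide, 70 to 76 mm above the bench) points to the box's -x, clear of the lid; at 1.5 to the box's +y, over a seated lid's edge (2 mm above it). A lid standing proud blocks the wing.
- catch_grip (a point): On the catch's axis, 96 mm above the bench, the height to grip: black bar 38 mm long, 12 mm thick, from 78 to 106 mm above the bench. Its axes turn with the knob: x along the bar, y across it.
- lid: Loose grey lid, 0.28 kg: plate 170 (its x) x 120 (its y) x 8 mm, under it a plug 140 x 90 x 12 mm (3 mm play all round in the mouth), on top a cross handle and an end tab. Origin: centre of the plug's underside; plate from 12 to 20 mm above it. Fits either way round. Origin above the bench: 48 mm seated, 56 mm on the raised seals.
- lid_handle (a point): Point to grip on the lid's cross handle, a solid bar in the lid's centre, 16 mm thick along the lid's x, 56 mm long along its y, 30 mm high (20 to 50 mm above the lid's origin); this point is 42 mm above the lid's origin.
- lid_tab (a point): Point to grip on the lid's end tab, an upright fin at its -x end, 26 mm long along the lid's x, 10 mm thick along its y, 28 mm high (20 to 48 mm above the lid's origin); this point is 70 mm from the lid's centre along its -x, 42 mm above the origin.
- riser: Low clear acrylic shelf, fixed: 150 (its x) x 180 (its y) x 78 mm high, top board 12 mm, a flat sherd on its rear half (up to 92 mm), side boards 12 mm, closed behind (+x), open to its -x, inside 66 mm high, 156 mm wide. Origin: centre of its underside. The lid lies under it on the bench, its tab end sticking out 38 to 52 mm at the open side.
- bottle: Bystander: amber bottle, 56 mm across, 140 mm high, standing. Origin: centre of its underside.
- jar: Bystander: clear jar, 60 mm across, 90 mm high, standing. Origin: centre of its underside.
- neck: Bystander: terracotta vessel neck, 70 mm across, 95 mm high, standing between box and riser. Origin: centre of its underside.
- brush: Bystander: brush 150 mm long, lying along its own x. Origin: centre of its underside.
There are look-alikes about, which are no part of the job. Leave any purple look-alike of the lid alone.

How it is judged:
On the way, in this order (a step that is already met when the one before it is completed fails the run):
1. the lid lies on the bench, drawn out so far that its handle is clear of the riser, and let go (horizontal distance between lid and riser above 0.1 m and height (world z) of lid below 0.006 m and contact force between the fingers and lid below 0.1 N and linear speed of lid below 0.02 m/s), for 0.2 s.
2. the lid is set in the mouth of the box, standing proud on its seals (both seals still less than 4 mm down) (horizontal distance between lid and box below 0.007 m and angle between the x axis of lid and the x axis of box, either way round below 0.06 rad and z of lid in the frame of box between 0.048 and 0.064 m and value of joint each of seal_near, seal_far below 0.004 m and angle between lid's own z axis and vertical below 0.08 rad), for 0.1 s.
3. the lid is pressed fully home at both ends, the catch still off it (horizontal distance between lid and box below 0.007 m and angle between the x axis of lid and the x axis of box, either way round below 0.06 rad and z of lid in the frame of box below 0.0505 m and angle between lid's own z axis and vertical below 0.02 rad and value of joint each of seal_near, seal_far above 0.0062 m and value of joint catch below 0.6 rad), for 0.1 s.
4. the catch is turned over the lid's edge (value of joint catch above 1.2 rad), for 0.1 s.
At the end, for the whole second after the job is handed in: The lid rests in the box's mouth, either way round, within 7 mm and 0.06 rad of square, level within 0.02 rad, its origin under 50.5 mm above the box's underside, both seals more than 6.2 of their 8 mm down, and the catch is turned beyond 1.2 rad, its wing over the lid (horizontal distance between lid and box below 0.007 m and angle between the x axis of lid and the x axis of box, either way round below 0.06 rad and z of lid in the frame of box below 0.0505 m and angle between lid's own z axis and vertical below 0.02 rad and value of joint each of seal_near, seal_far above 0.0062 m and value of joint catch above 1.2 rad and linear speed of lid below 0.02 m/s); the robot touches nothing.
It fails at once if the bottle is shifted more than 25 mm or tipped over (distance of bottle from where it was at the start of the episode above 0.025 m or angle between bottle's own z axis and vertical above 0.5 rad).
It fails at once if the jar is shifted more than 25 mm or tipped over (distance of jar from where it was at the start of the episode above 0.025 m or angle between jar's own z axis and vertical above 0.5 rad).
It fails at once if the neck is shifted more than 25 mm or tipped over (distance of neck from where it was at the start of the episode above 0.025 m or angle between neck's own z axis and vertical above 0.5 rad).
It fails at once if the brush is shifted more than 25 mm (distance of brush from where it was at the start of the episode above 0.025 m).
It also fails if it takes over 72 s, if anything falls off the work surface, if the arm or the gripper's body presses on something with over 40 N, if the wrist force passes 120 N, or if a joint passes its speed limit or range.

## Working session

There is one attempt and no reset: what is moved stays moved. The work goes in short steps, Python scripts to look and compute and a tool call to move; the robot and the scene stay as the last step left them, time stands still between calls to the robot, and variables do not carry over. Pictures are saved under pics/ and viewed, about 8 in all and at most 12, crops included, and the job is handed in when it is done.

Besides the shell and the picture viewer there is one more tool, called after "Emit:" as name(argument=value, ...), one argument or row to a line, values as JSON. servo_tool: Moves the arm, as the interface text tells. Its arguments: {"type":"object","properties":{"increments":{"type":"array","items":{"type":"array","items":{"type":"array","items":{"type":"number"}}}},"grip":{"type":"number"},"grip_force":{"type":"number"}},"required":["increments"]}

```bash
ls; mkdir -p pics; python3 - <<'E'
from cell import get_state,cams
import cv2,numpy as np
s=get_state();print(s)
for n in("top","side"):
    c=cams.read_camera(n);cv2.imwrite(f"pics/{n}0.png",c["frame"][:,:,::-1])
    print(n,{k:(np.round(v,4).tolist() if k=="view" else v) for k,v in c.items() if k!="frame"})
c=cams.read_camera("wrist");cv2.imwrite("pics/w0.png",c["frame"][:,:,::-1]);print({k:v for k,v in c.items() if k!="frame"})
a=cv2.imread("pics/top0.png");cv2.imwrite("pics/t0b.png",cv2.resize(a,(800,600),interpolation=cv2.INTER_CUBIC))
E
```

```text
pics
{'clock': 0.0, 'q': array([ 1.12671059e+00,  1.81569478e-01,  1.60801776e+00,  1.18861333e-06,
        1.35379214e+00, -2.06307516e-01]), 'dq': array([-1.60750830e-03,  9.46975369e-05, -9.75272010e-04, -6.00279058e-04,
        3.41194674e-04, -1.51997918e-03]), 'joint_efforts': array([ 9.93897265e-04, -4.44869971e+01, -3.51339054e+01, -2.14817169e-04,
        9.34710726e-03,  3.80826592e-06]), 'position': array([0.13523578, 0.55842779, 0.30296334]), 'eef_rot': array([ 0.70271349, -0.08407166,  0.08366723, -0.70151657]), 'ft_force': array([-0.06435679,  1.10133503,  0.23153541]), 'wrist_torque': array([-0.01014076,  0.00839732, -0.00375251]), 'width': 0.08592272817561362}
top {'fov_y': 55.502629913607294, 'cx': 258.59285700064225, 'cy': 198.44256185973697, 'view': [[-0.0547, -0.9985, 0.0045, -0.0057], [0.9725, -0.0523, 0.227, -0.594], [-0.2264, 0.0168, 0.9739, -0.8745], [0.0, 0.0, 0.0, 1.0]]}
side {'fov_y': 56.36320766600786, 'cx': 253.05721865505433, 'cy': 191.45513608137526, 'view': [[0.8101, -0.5862, -0.0124, -0.4893], [0.4031, 0.5414, 0.7379, -0.2716], [-0.4258, -0.6027, 0.6748, -0.9537], [0.0, 0.0, 0.0, 1.0]]}
{'fov_y': 60.84386646702991, 'cx': 262.72253418001156, 'cy': 195.87804415102397, 'hand_eye': array([[-1.12588324e-03, -9.44969024e-01, -3.27157877e-01,
        -8.49271327e-02],
       [ 9.21025753e-04,  3.27156966e-01, -9.44969561e-01,
        -6.88617918e-02],
       [ 9.99998942e-01, -1.36524622e-03,  5.02000263e-04,
        -2.05288635e-04],
       [ 0.00000000e+00,  0.00000000e+00,  0.00000000e+00,
         1.00000000e+00]])}
```

View pics/t0b.png

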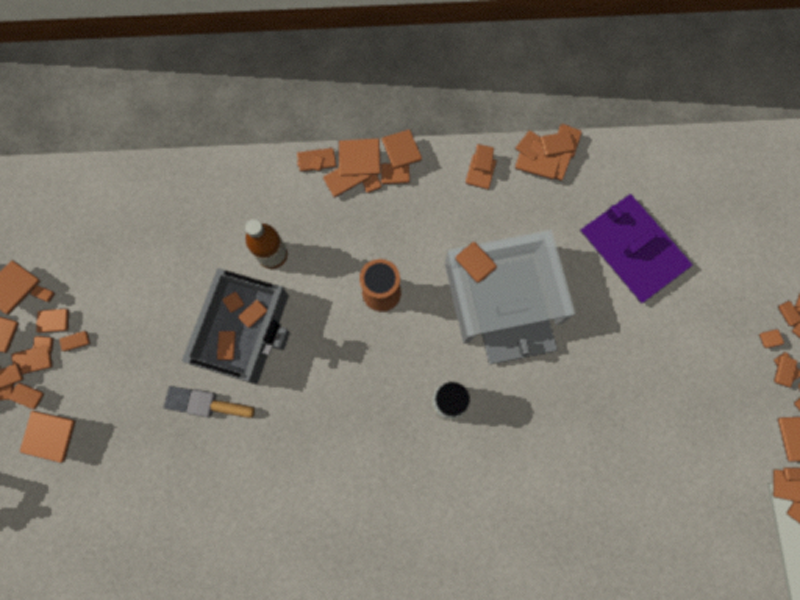

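View pics/side0.png

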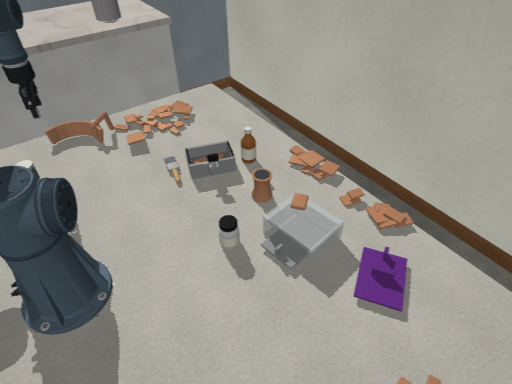

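The top view shows the box at left (long axis roughly along world x, catch at about 272,333 of 800x600). The riser is at right, with the lid's tab end sticking out at about 523,350. The jar (452,398) is beside the exit path and the purple look-alike is at far right.

```bash
cat > h.py <<'E'
import numpy as np,cv2
from cell import get_state,cams
from scipy.spatial.transform import Rotation as R
def cam(n):
    if n=="wrist":
        s=get_state();c=cams.read_camera(n);T=np.eye(4);T[:3,:3]=R.from_quat(s["eef_rot"]).as_matrix();T[:3,3]=s["position"]
        c["c2w"]=T@c["hand_eye"]
    else:
        c=cams.read_camera(n);c["c2w"]=np.linalg.inv(c["view"])
    c["f"]=192/np.tan(np.radians(c["fov_y"])/2);return c
def ray(c,u,v,z):
    d=c["c2w"][:3,:3]@[(u-c["cx"])/c["f"],-(v-c["cy"])/c["f"],-1];o=c["c2w"][:3,3]
    return o+d*(z-o[2])/d[2]
def proj(c,p):
    q=np.linalg.inv(c["c2w"])@np.r_[p,1];return np.array([c["cx"]-c["f"]*q[0]/q[2],c["cy"]+c["f"]*q[1]/q[2]])
E
python3 - <<'E'
import cv2,numpy as np
a=cv2.imread("pics/top0.png")
b=cv2.resize(a[165:255,110:200],(400,400),interpolation=cv2.INTER_CUBIC)
r=cv2.resize(a[145:235,280:370],(400,400),interpolation=cv2.INTER_CUBIC)
cv2.imwrite("pics/c1.png",np.hstack([b,r]))
E
```

```text
(no output)
```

View pics/c1.png

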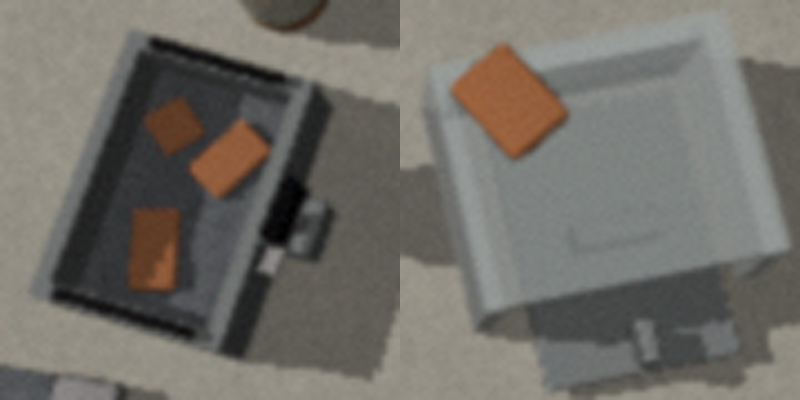

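The zoomed crops show the box rim corners at about (135,33), (318,80), (35,293) and (212,345). They also show the riser's front top edge from (480,325) to (785,250), the lid plate's end corners at (548,388) and (735,350), and the tab at about (646,342).

```bash
python3 - <<'E'
from h import *
c=cam("top")
def P(u,v,z,dx=110,dy=165): return ray(c,dx+u/4.4444-.5,dy+v/4.4444-.5,z)
B=[P(*p,.06) for p in((135,33),(318,80),(212,345),(35,293))]
print(np.round(B,4).tolist(),"ctr",np.mean(B,0))
for i in range(4): d=B[(i+1)%4]-B[i];print(np.hypot(*d[:2]),np.degrees(np.arctan2(d[1],d[0])))
print("catch",P(285,210,.106))
Q=lambda u,v,z:P(u-400,v,z,280,145)
r=[Q(480,325,.078),Q(785,250,.078)];l=[Q(548,388,.02),Q(735,350,.02)]
for a,b in(r,l):
    d=a-b;print("edge",a,b,"len",np.hypot(*d[:2]),"yaw",np.degrees(np.arctan2(-d[0],d[1])))
print("tabtop",Q(636,322,.048),Q(655,320,.048),Q(660,362,.048),Q(640,366,.048))
# jar, neck, bottle by eye from 800px pic
for n,u,v,z in(("jar",452,398,.09),("neck",380,277,.095),("bottle",254,228,.14),("handle",523,305,.05)): print(n,ray(c,u*.64,v*.64,z))
E
```

```text
[[0.6836, 0.272, 0.06], [0.6487, 0.1634, 0.06], [0.4951, 0.2247, 0.06], [0.5305, 0.3262, 0.06]] ctr [0.58948312 0.24658308 0.06      ]
0.11405402205223161 -107.82013776854365
0.16541504664862253 158.24639875862695
0.10752829773342965 70.7975652704769
0.16250207102225384 -19.50930691200606
catch [0.56178094 0.17286286 0.106     ]
edge [ 0.5356143  -0.13313799  0.078     ] [ 0.56978818 -0.31184819  0.078     ] len 0.18194832177431058 yaw 10.825700043762822
edge [ 0.50518131 -0.17794187  0.02      ] [ 0.52204305 -0.29267635  0.02      ] len 0.11596689411889374 yaw 8.36052299555139
tabtop [ 0.53761229 -0.22856154  0.048     ] [ 0.53819827 -0.23984847  0.048     ] [ 0.51322194 -0.24019334  0.048     ] [ 0.51150552 -0.22826971  0.048     ]
jar [ 0.44322032 -0.10443228  0.09      ]
neck [ 0.64390281 -0.00133633  0.095     ]
bottle [0.72141968 0.192183   0.14      ]
handle [ 0.59508728 -0.23959798  0.05      ]
```

```bash
cat >> h.py <<'E'
def go(pos,yaw,sym=True):
    """yaw (deg) wanted for tool z (jaw axis) in world; prints shift in current tool units, then turn in tool units"""
    s=get_state();M=R.from_quat(s["eef_rot"]);z=M.as_matrix()[:,2]
    sh=M.inv().apply(np.array(pos)-s["position"])/.03
    best=[]
    for k in (0,180):
        a=np.radians(yaw+k);Z=np.array([np.cos(a),np.sin(a),0]);Y=np.array([0,0,-1.]);X=np.cross(Y,Z)
        rv=(M.inv()*R.from_matrix(np.c_[X,Y,Z])).as_rotvec()
        best.append((np.linalg.norm(rv),rv,k))
    print("clock",round(s["clock"],2),"tcp",np.round(s["position"],4),"jawyaw",np.round(np.degrees(np.arctan2(z[1],z[0])),2),"tilt",np.round(np.degrees(M.as_matrix()[:2,1]),2),"q1,q6",np.round(s["q"][[0,5]],2),"F",np.round(s["ft_force"],1),"w",round(s["width"],4))
    print("shift units",np.round(sh,3))
    for b in best: print("turn k=%d"%b[2],np.round(np.degrees(b[1])/5,3))
E
python3 - <<'E'
from h import *
go([.505,-.235,.22],99)
print(R.from_quat(get_state()["eef_rot"]).as_matrix().round(2))
E
```

```text
clock 0.2 tcp [0.1353 0.5586 0.3033] jawyaw 76.37 tilt [-0.03 -0.06] q1,q6 [ 1.13 -0.21] F [-0.3 -0.2  0.5] w 0.0855
shift units [ 18.208   2.798 -22.803]
turn k=0 [ 0.012 -4.525 -0.005]
turn k=180 [7.0000e-03 3.1475e+01 1.6000e-02]
[[ 0.97 -0.    0.24]
 [-0.24 -0.    0.97]
 [-0.   -1.   -0.  ]]
```

Emit:
servo_tool(
  increments=[
    [[0.759,0.05,-0.95,0,0,0],[0.759,0.05,-0.95,0,0,0],[0.759,0.05,-0.95,0,0,0],[0.759,0.05,-0.95,0,0,0],[0.759,0.05,-0.95,0,0,0],[0.759,0.05,-0.95,0,0,0],[0.759,0.05,-0.95,0,0,0],[0.759,0.05,-0.95,0,0,0],[0.759,0.05,-0.95,0,0,0],[0.759,0.05,-0.95,0,0,0],[0.759,0.05,-0.95,0,0,0],[0.759,0.05,-0.95,0,0,0],[0.759,0.05,-0.95,0,0,0],[0.759,0.05,-0.95,0,0,0],[0.759,0.05,-0.95,0,0,0],[0.759,0.05,-0.95,0,0,0],[0.759,0.05,-0.95,0,0,0],[0.759,0.05,-0.95,0,0,0],[0.759,0.05,-0.95,0,0,0],[0.759,0.05,-0.95,0,0,0]],
  ],
)

```text
clock: 1.87
position: [0.4441, -0.1043, 0.2737]
eef_rot: [-0.702, 0.084, -0.084, 0.702]
ft_force: [1.3, 0.6, 0.6]
width: 0.0855
```

Emit:
servo_tool(
  increments=[
    [[0.759,0.4,-0.95,0,0,0],[0.759,0.4,-0.95,0,0,0],[0.759,0.4,-0.95,0,0,0],[0.759,0.4,-0.95,0,0,0],[0,0,0,0,-0.9,0],[0,0,0,0,-0.9,0],[0,0,0,0,-0.9,0],[0,0,0,0,-0.9,0],[0,0,0,0,-0.9,0],[0,0,0,0,0,0],[0,0,0,0,0,0],[0,0,0,0,0,0]],
  ],
)

```text
clock: 2.87
position: [0.5054, -0.2346, 0.2258]
eef_rot: [-0.705, -0.054, 0.054, 0.705]
ft_force: [0.6, 0.5, -0.5]
width: 0.0853
```

```bash
python3 - <<'E'
from h import *
go([.525,-.234,.1],99)
c=cam("wrist");cv2.imwrite("pics/w1.png",c["frame"][:,:,::-1]);np.save("w1.npy",c["c2w"])
E
```

```text
clock 2.87 tcp [ 0.5054 -0.2346  0.2258] jawyaw 98.75 tilt [-0.01  0.01] q1,q6 [-0.65 -2.37] F [ 0.6  0.5 -0.5] w 0.0853
shift units [ 0.65   4.194 -0.082]
turn k=0 [-0.002 -0.05  -0.001]
turn k=180 [ 2.000e-03  3.595e+01 -3.000e-03]
```

View pics/w1.png

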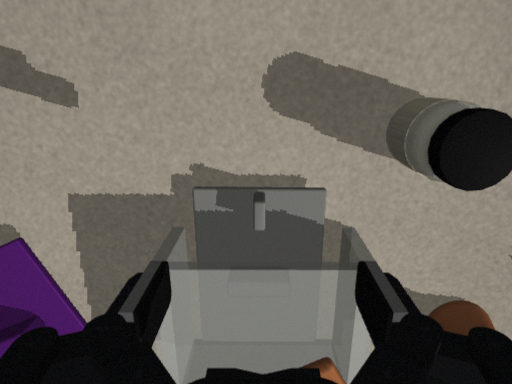

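The wrist view shows the plate's end edge from (193,188) to (326,188), the tab's top face at about u 254–265, v 201–230, and the riser's front behind it.

```bash
python3 - <<'E'
from h import *
c=cam("wrist")
a,b=ray(c,193,188,.02),ray(c,326,188,.02);d=b-a;print(a,b,np.hypot(*d[:2]),"yaw",np.degrees(np.arctan2(-d[0],d[1])))
t=[ray(c,u,v,.048) for u,v in((254,201),(265,201),(254,230),(265,230))];print(np.round(t,4).tolist(),np.mean(t,0))
r=ray(c,181,264,.078),ray(c,364,264,.078);d=r[1]-r[0];print("riser inner front",r,np.hypot(*d[:2]),np.degrees(np.arctan2(-d[0],d[1])))
go(np.r_[np.mean(t,0)[:2],.098],98.5)
E
```

```text
[ 0.51752933 -0.29505274  0.02      ] [ 0.49949256 -0.17917184  0.02      ] 0.11727620688366311 yaw 8.847049374439974
[[0.5111, -0.2409, 0.048], [0.5098, -0.2322, 0.048], [0.5364, -0.2372, 0.048], [0.535, -0.2282, 0.048]] [ 0.52309611 -0.23460711  0.048     ]
riser inner front (array([ 0.55885903, -0.28889504,  0.078     ]), array([ 0.53756522, -0.1522222 ,  0.078     ])) 0.13832169506661496 8.855563674705353
clock 2.97 tcp [ 0.5054 -0.2346  0.2259] jawyaw 98.79 tilt [ 0. -0.] q1,q6 [-0.65 -2.37] F [-0.4  0.1 -0.2] w 0.0857
shift units [ 0.583  4.263 -0.09 ]
turn k=0 [0.    0.059 0.   ]
turn k=180 [  0.    -35.941  -0.   ]
```

Emit:
servo_tool(
  increments=[
    [[0.116,0.3,-0.018,0,0,0],[0.116,0.6,-0.018,0,0,0],[0.116,0.8,-0.018,0,0,0],[0.116,0.8,-0.018,0,0,0],[0.116,0.8,-0.018,0,0,0],[0,0.6,0,0,0,0],[0,0.3,0,0,0,0],[0,0,0,0,0,0],[0,0,0,0,0,0]],
  ],
)

```text
clock: 3.72
position: [0.523, -0.2345, 0.0996]
eef_rot: [-0.705, -0.054, 0.055, 0.705]
ft_force: [0.4, -0.4, -0.2]
width: 0.0856
```

Emit:
servo_tool(
  increments=[
    [[0,0,0,0,0,0],[0,0,0,0,0,0],[0,0,0,0,0,0],[0,0,0,0,0,0],[0,0,0,0,0,0],[0,0,0,0,0,0],[0,0,0,0,0,0],[0,0,0,0,0,0],[0,0,0,0,0,0],[0,0,0,0,0,0],[0,0,0,0,0,0],[0,0,0,0,0,0]],
  ],
  grip=0,
  grip_force=40,
)

```text
clock: 4.72
position: [0.5232, -0.2349, 0.1003]
eef_rot: [0.705, 0.055, -0.055, -0.705]
ft_force: [-1.8, -0.3, 5.2]
width: 0.0089
```

Emit:
servo_tool(
  increments=[
    [[-0.1,0,0,0,0,0],[-0.2,0,0,0,0,0],[-0.3,0,0,0,0,0],[-0.4,0,0,0,0,0],[-0.4,0,0,0,0,0],[-0.4,0,0,0,0,0],[-0.4,0,0,0,0,0],[-0.4,0,0,0,0,0],[-0.4,0,0,0,0,0],[-0.4,0,0,0,0,0],[-0.4,0,0,0,0,0],[-0.3,0,0,0,0,0],[-0.2,0,0,0,0,0],[-0.1,0,0,0,0,0],[0,0,0,0,0,0],[0,0,0,0,0,0]],
  ],
)

```text
clock: 6.05
position: [0.3918, -0.2554, 0.1003]
eef_rot: [0.705, 0.054, -0.055, -0.705]
ft_force: [0.9, -0.3, 8.2]
width: 0.0095
```

Emit:
servo_tool(
  increments=[
    [[0,0,0,0,0,0],[0,0,0,0,0,0],[0,0,0,0,0,0],[0,0,0,0,0,0],[0,0,0,0,0,0],[0,0,0,0,0,0],[0,0,0,0,0,0],[0,0,0,0,0,0],[0,-0.3,0,0,0,0],[0,-0.6,0,0,0,0],[0,-0.9,0,0,0,0],[0,-0.9,0,0,0,0],[0,-0.9,0,0,0,0],[0,-0.9,0,0,0,0],[0,-0.5,0,0,0,0],[0,0,0,0,0,0],[0,0,0,0,0,0],[0,0,0,0,0,0]],
  ],
  grip=85,
)

```text
clock: 7.55
position: [0.3922, -0.2545, 0.2492]
eef_rot: [-0.705, -0.054, 0.055, 0.705]
ft_force: [0.7, -0.3, -0.7]
width: 0.085
```

```bash
python3 - <<'E'
from h import *
go([.48,-.24,.25],188)
c=cam("wrist");cv2.imwrite("pics/w2.png",c["frame"][:,:,::-1])
E
```

```text
clock 7.55 tcp [ 0.3922 -0.2545  0.2492] jawyaw 98.88 tilt [-0.05  0.05] q1,q6 [-0.83 -2.56] F [ 0.7 -0.3 -0.7] w 0.085
shift units [ 2.967 -0.029  0.027]
turn k=0 [-1.5000e-02 -1.7824e+01  2.0000e-03]
turn k=180 [-2.0000e-03  1.8176e+01 -1.5000e-02]
```

View pics/w2.png

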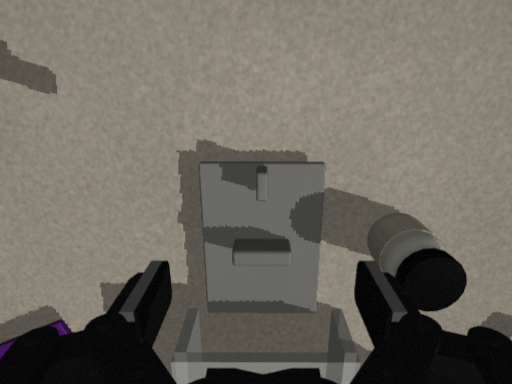

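The lid is out on the bench. Its plate corners are at about (200,162), (325,162), (317,311) and (208,311), and the handle top runs from (233,240) to (290,251).

```bash
python3 - <<'E'
from h import *
c=cam("wrist")
L=np.array([ray(c,u,v,.02) for u,v in((200,162),(325,162),(317,311),(208,311))]);C=L.mean(0)
print(np.round(L,4).tolist(),C,"len",np.linalg.norm((L[2]+L[3]-L[0]-L[1])/2),np.linalg.norm(L[1]-L[0]),np.linalg.norm(L[2]-L[3]))
d=(L[2]+L[3]-L[0]-L[1]);y=np.degrees(np.arctan2(d[1],d[0]));print("yaw",y)
h=[ray(c,u,v,.05) for u,v in((233,240),(290,240),(233,251),(290,251))];print("handle",np.mean(h,0),np.linalg.norm(h[0]-h[1]))
go([C[0],C[1],.22],8.8)
E
```

```text
[[0.3855, -0.3141, 0.02], [0.3675, -0.1993, 0.02], [0.532, -0.1718, 0.02], [0.5504, -0.2898, 0.02]] [ 0.45886529 -0.24377651  0.02      ] len 0.1667277843569852 0.11621114616069922 0.1194358062009278
yaw 8.927851781479935
handle [ 0.44675877 -0.24663747  0.05      ] 0.051757031316742946
clock 7.65 tcp [ 0.392  -0.2544  0.2485] jawyaw 98.87 tilt [-0.11  0.12] q1,q6 [-0.83 -2.56] F [ 0.4 -0.3 -0.1] w 0.0849
shift units [2.258 0.947 0.003]
turn k=0 [-6.0000e-03  1.8015e+01 -3.5000e-02]
turn k=180 [-3.5000e-02 -1.7985e+01  6.0000e-03]
```

Emit:
servo_tool(
  increments=[
    [[0.4,0.1,0,0,0,0],[0.6,0.2,0,0,0,0],[0.6,0.2,0,0,0,0],[0.5,0.2,0,0,0,0],[0.19,0.2,0,0,1,0],[0,0,0,0,1,0],[0,0,0,0,1,0],[0,0,0,0,1,0],[0,0,0,0,1,0],[0,0,0,0,1,0],[0,0,0,0,1,0],[0,0,0,0,1,0],[0,0,0,0,1,0],[0,0,0,0,1,0],[0,0,0,0,1,0],[0,0,0,0,1,0],[0,0,0,0,1,0],[0,0,0,0,1,0],[0,0,0,0,1,0],[0,0,0,0,1,0]],
  ],
)

```text
clock: 9.32
position: [0.4608, -0.2438, 0.2215]
eef_rot: [-0.574, 0.413, -0.412, 0.574]
ft_force: [-0.3, -0.3, 0.2]
width: 0.0851
```

Emit:
servo_tool(
  increments=[
    [[0,0,0,0,1,0],[0,0,0,0,1,0],[0,0,0,0,0,0],[0,0,0,0,0,0],[0,0,0,0,0,0]],
  ],
)

```text
clock: 9.73
position: [0.4606, -0.2441, 0.2222]
eef_rot: [-0.538, 0.46, -0.459, 0.538]
ft_force: [0.1, 0.2, -0.6]
width: 0.0847
```

```bash
python3 - <<'E'
from h import *
go([.46,-.2443,.098],8.9)
c=cam("wrist")
for n,p in(("h",(.46,-.2443,.05)),): print(proj(c,p))
f=c["frame"];cv2.imwrite("pics/w3.png",f[:,:,::-1])
t=cam("top");cv2.imwrite("pics/t3.png",t["frame"][:,:,::-1])
E
```

```text
clock 9.73 tcp [ 0.4606 -0.2441  0.2222] jawyaw 9.03 tilt [-0.05  0.05] q1,q6 [-0.72 -0.87] F [ 0.1  0.2 -0.6] w 0.0847
shift units [ 0.008  4.139 -0.017]
turn k=0 [ 0.008  0.026 -0.011]
turn k=180 [-1.7000e-02 -3.5974e+01 -1.3000e-02]
[262.74341358 197.13321955]
```

View pics/w3.png

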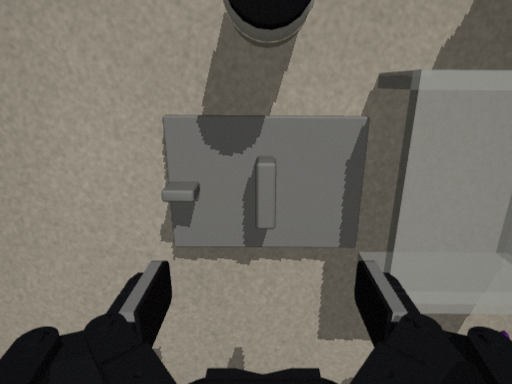

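The handle top is at about u 257–275, v 163–228, within 3 px of where I predicted it; the riser front (u≈380) is clear of the fingers.

Emit:
servo_tool(
  increments=[
    [[0,0.3,0.05,0,0,0],[0,0.6,0,0,0,0],[0,0.8,0,0,0,0],[0,0.8,0,0,0,0],[0,0.8,0,0,0,0],[0,0.54,0,0,0,0],[0,0.3,0,0,0,0],[0,0,0,0,0,0],[0,0,0,0,0,0]],
  ],
)

```text
clock: 10.58
position: [0.462, -0.2441, 0.0985]
eef_rot: [0.537, -0.46, 0.459, -0.537]
ft_force: [-0.4, -0.0, 0.2]
width: 0.0849
```

Emit:
servo_tool(
  increments=[
    [[0,0,0,0,0,0],[0,0,0,0,0,0],[0,0,0,0,0,0],[0,0,0,0,0,0],[0,0,0,0,0,0],[0,0,0,0,0,0],[0,0,0,0,0,0],[0,0,0,0,0,0],[0,0,0,0,0,0],[0,0,0,0,0,0],[0,0,0,0,0,0],[0,0,0,0,0,0]],
  ],
  grip=0,
  grip_force=90,
)

```text
clock: 11.58
position: [0.4621, -0.2444, 0.0994]
eef_rot: [0.537, -0.46, 0.46, -0.537]
ft_force: [-2.1, 0.7, 5.7]
width: 0.0141
```

Emit:
servo_tool(
  increments=[
    [[0,-0.3,0,0,0,0],[0,-0.6,0,0,0,0],[0,-0.9,0,0,0,0],[0,-0.9,0,0,0,0],[0,-0.9,0,0,0,0],[0,-0.9,0,0,0,0],[0,-0.9,0,0,0,0],[0,-0.9,0,0,0,0],[0,-0.5,0,0,0,0],[0,-0.2,0,0,0,0],[0,0,0,0,0,0],[0,0,0,0,0,0]],
  ],
)

```text
clock: 12.58
position: [0.4615, -0.2438, 0.3078]
eef_rot: [-0.537, 0.46, -0.459, 0.537]
ft_force: [0.2, -0.2, -4.0]
width: 0.014
```

```bash
python3 - <<'E'
from h import *
go([.58,.246,.3],-19)
c=cam("wrist");cv2.imwrite("pics/w4.png",c["frame"][:,:,::-1])
E
```

```text
clock 12.58 tcp [ 0.4615 -0.2438  0.3078] jawyaw 8.87 tilt [-0.06  0.05] q1,q6 [-0.71 -0.87] F [ 0.2 -0.2 -4. ] w 0.014
shift units [-15.521   0.269   6.42 ]
turn k=0 [ 0.012  5.575 -0.009]
turn k=180 [-1.2000e-02 -3.0425e+01 -1.7000e-02]
```

View pics/w4.png

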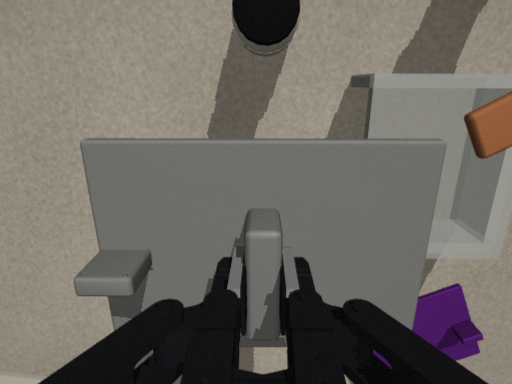

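```bash
python3 - <<'E'
from h import *
s=get_state();c=cam("wrist");z=s["position"][2]-.0794
a,b=ray(c,83,140,z),ray(c,444,140,z);print(np.linalg.norm(b-a));m=(a+b)/2
M=R.from_quat(s["eef_rot"]);e=M.inv().apply(m-s["position"]);print("edge mid in tool",e,"dir",M.inv().apply(b-a)/np.linalg.norm(b-a))
go([.561,.167,.40],-19)
E
```

```text
0.16372656207006533
edge mid in tool [-0.05979802  0.07952915 -0.00024044] dir [-0.00159336 -0.00177595  0.99999715]
clock 12.68 tcp [ 0.4613 -0.2436  0.3068] jawyaw 8.88 tilt [-0.15  0.13] q1,q6 [-0.71 -0.87] F [-0.1  0.1 -2.4] w 0.0146
shift units [-13.017  -3.085   5.39 ]
turn k=0 [ 0.032  5.575 -0.023]
turn k=180 [ -0.031 -30.425  -0.043]
```

Emit:
servo_tool(
  increments=[
    [[-0.3,-0.2,0.125,0,0,0],[-0.6,-0.2,0.25,0,0,0],[-0.8,-0.2,0.33,0,0,0],[-0.9,-0.2,0.37,0,0,0],[-0.9,-0.2,0.37,0,0,0],[-0.9,-0.2,0.37,0,0,0],[-0.9,-0.2,0.37,0,0,0],[-0.9,-0.2,0.37,0,0,0],[-0.9,-0.2,0.37,0,0,0],[-0.9,-0.2,0.37,0,0,0],[-0.9,-0.2,0.37,0,0,0],[-0.9,-0.2,0.37,0,0,0],[-0.9,-0.2,0.37,0,0,0],[-0.9,-0.2,0.37,0,0,0],[-0.8,-0.2,0.33,0,0,0],[-0.6,-0.1,0.25,0,0,0],[-0.02,0,0,0,0,0]],
  ],
)

```text
clock: 14.1
position: [0.5603, 0.1706, 0.4017]
eef_rot: [-0.538, 0.459, -0.458, 0.538]
ft_force: [0.0, 0.5, -3.3]
width: 0.0141
```

Emit:
servo_tool(
  increments=[
    [[0,0,0,0,0.5,0],[0,0,0,0,0.8,0],[0,0,0,0,0.8,0],[0,0,0,0,0.8,0],[0,0,0,0,0.8,0],[0,0,0,0,0.8,0],[0,0,0,0,0.7,0],[0,0,0,0,0.37,0],[0,0,0,0,0,0],[0,0,0,0,0,0],[0,0,0,0,0,0]],
  ],
)

```text
clock: 15.02
position: [0.5602, 0.1665, 0.4012]
eef_rot: [-0.411, 0.576, -0.575, 0.411]
ft_force: [-0.1, 0.4, -2.5]
width: 0.0146
```

```bash
python3 - <<'E'
from h import *
go([.589,.247,.2],-19)
c=cam("wrist");cv2.imwrite("pics/w5.png",c["frame"][:,:,::-1])
cv2.imwrite("pics/w5b.png",cv2.resize(c["frame"][:240,80:432,::-1],None,fx=2.25,fy=2.25,interpolation=cv2.INTER_CUBIC))
E
```

```text
clock 15.02 tcp [0.5602 0.1665 0.4012] jawyaw -18.92 tilt [-0.06 -0.01] q1,q6 [0.09 0.42] F [-0.1  0.4 -2.5] w 0.0146
shift units [-2.852  6.707  0.046]
turn k=0 [0.01  0.017 0.005]
turn k=180 [ 7.0000e-03 -3.5983e+01 -1.6000e-02]
```

View pics/w5b.png

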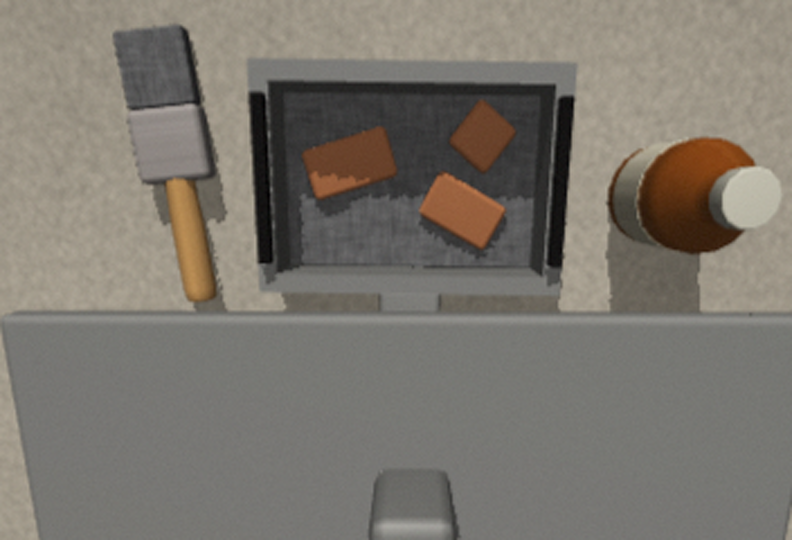

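The whole box shows: outer rim corners at about (249,59), (577,63), (560,296) and (261,290) in the crop, with the seals on the left and right ends.

```bash
python3 - <<'E'
from h import *
c=cam("wrist")
def fit(pp,z=.06):
    L=np.array([ray(c,80+(u+.5)/2.25-.5,(v+.5)/2.25-.5,z) for u,v in pp]);d=L[1]+L[2]-L[0]-L[3];e=L[0]+L[1]-L[2]-L[3]
    print(np.round(L,4)[:,:2].tolist(),"ctr",L.mean(0).round(4),"x len",np.linalg.norm(L[1]-L[0]),np.linalg.norm(L[2]-L[3]),"y",np.linalg.norm(L[0]-L[3]),np.linalg.norm(L[1]-L[2]),"yaw",np.degrees(np.arctan2(d[1],d[0])),np.degrees(np.arctan2(-e[0],e[1])))
fit([(249,59),(577,63),(560,296),(261,290)])
fit([(249,95),(572,97),(558,268),(261,264)],.068)  # seals outer ends (84 long, 163 over)
E
```

```text
[[0.5291, 0.3293], [0.6838, 0.2745], [0.6457, 0.1654], [0.4906, 0.2218]] ctr [0.5873 0.2477 0.06  ] x len 0.16411918928964145 0.1649916147063532 y 0.11415663100834296 0.11556639765135816 yaw -19.746803851130124 -19.49808328641524
[[0.524, 0.3128], [0.6758, 0.26], [0.6474, 0.1817], [0.4978, 0.235]] ctr [0.5862 0.2474 0.068 ] x len 0.1607158859119309 0.1587769756390467 y 0.0821361276058818 0.08329091868302643 yaw -19.40122154386897 -19.24031220181282
```

```bash
python3 - <<'E'
from h import *
go([.587,.2475,.18],-19.5)
E
```

```text
clock 15.12 tcp [0.5603 0.1665 0.4015] jawyaw -18.94 tilt [-0.02 -0.  ] q1,q6 [0.09 0.42] F [ 0.3  0.7 -2.2] w 0.0145
shift units [-2.844  7.383 -0.032]
turn k=0 [0.004 0.112 0.002]
turn k=180 [ 4.0000e-03 -3.5888e+01 -7.0000e-03]
```

Emit:
servo_tool(
  increments=[
    [[-0.3,0,0,0,0,0],[-0.6,0,0,0,0,0],[-0.8,0,0,0,0,0],[-0.7,0,0,0,0,0],[-0.444,0,-0.03,0,0.11,0],[0,0.4,0,0,0,0],[0,0.8,0,0,0,0],[0,0.9,0,0,0,0],[0,0.9,0,0,0,0],[0,0.9,0,0,0,0],[0,0.9,0,0,0,0],[0,0.9,0,0,0,0],[0,0.8,0,0,0,0],[0,0.5,0,0,0,0],[0,0.25,0,0,0,0],[0,0.1,0,0,0,0],[0,0,0,0,0,0],[0,0,0,0,0,0],[0,0,0,0,0,0]],
  ],
)

```text
clock: 16.7
position: [0.5882, 0.2477, 0.1829]
eef_rot: [0.407, -0.577, 0.578, -0.409]
ft_force: [0.0, 0.0, -2.4]
width: 0.0141
```

```bash
python3 - <<'E'
from h import *
go([.587,.2475,.157],-19.5)
w=cam("wrist");t=cam("side")
a=cv2.resize(w["frame"][100:340,90:430],(510,360),interpolation=cv2.INTER_CUBIC)
o=proj(t,(.587,.2475,.07)).astype(int);print(o)
b=cv2.resize(t["frame"][o[1]-45:o[1]+45,o[0]-36:o[0]+36],(288,360),interpolation=cv2.INTER_CUBIC)
cv2.imwrite("pics/w6.png",np.hstack([a,b])[:,:,::-1])
E
```

```text
clock 16.7 tcp [0.5882 0.2477 0.1829] jawyaw -19.52 tilt [0.16 0.03] q1,q6 [0.21 0.55] F [ 0.   0.  -2.4] w 0.0141
shift units [ 0.021  0.862 -0.038]
turn k=0 [-0.027 -0.004 -0.017]
turn k=180 [ 2.6000e-02  3.5996e+01 -4.3000e-02]
[209 150]
```

View pics/w6.png

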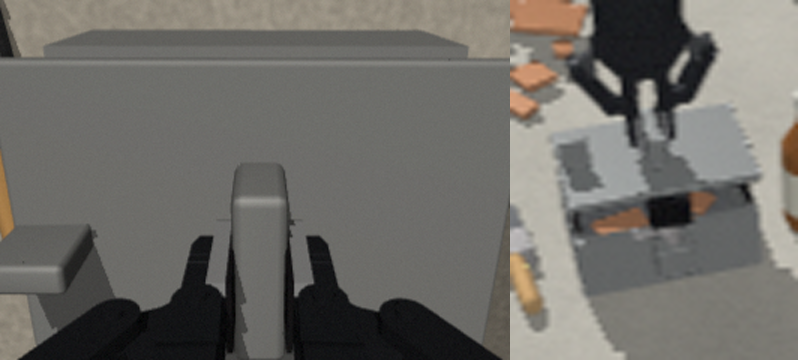

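The view shows the lid squarely above the box. The rim's visible far wall spans u 45–468 (mid 256.5) against the tool axis at 259, so the lid is about 1.4 mm too far along +x.

Emit:
servo_tool(
  increments=[
    [[0.02,0.1,-0.04,0,0,0],[0,0.2,0,0,0,0],[0,0.2,0,0,0,0],[0,0.15,0,0,0,0],[0,0,0,0,0,0],[0,0,0,0,0,0]],
  ],
)

```text
clock: 17.3
position: [0.5856, 0.2473, 0.1608]
eef_rot: [-0.408, 0.578, -0.577, 0.407]
ft_force: [0.7, 0.7, -2.9]
width: 0.0138
```

Emit:
servo_tool(
  increments=[
    [[0,0.05,0,0,0,0],[0,0.05,0,0,0,0],[0,0,0,0,0,0],[0,0,0,0,0,0]],
  ],
)

```text
clock: 17.63
position: [0.586, 0.2474, 0.1587]
eef_rot: [0.408, -0.578, 0.578, -0.408]
ft_force: [0.1, 0.5, -2.4]
width: 0.014
```

Emit:
servo_tool(
  increments=[
    [[0,0.05,0,0,0,0],[0,0.05,0,0,0,0],[0,0,0,0,0,0],[0,0,0,0,0,0]],
  ],
)

```text
clock: 17.97
position: [0.5859, 0.2473, 0.1556]
eef_rot: [-0.408, 0.578, -0.578, 0.408]
ft_force: [0.4, 0.2, -3.0]
width: 0.0142
```

Emit:
servo_tool(
  increments=[
    [[0,0.03,0,0,0,0],[0,0,0,0,0,0],[0,0,0,0,0,0]],
  ],
)

```text
clock: 18.22
position: [0.5861, 0.2474, 0.1554]
eef_rot: [0.408, -0.577, 0.578, -0.408]
ft_force: [-4.2, -0.7, 4.1]
width: 0.0141
```

Emit:
servo_tool(
  increments=[
    [[0,0.03,0,0,0,0],[0,0,0,0,0,0],[0,0,0,0,0,0]],
  ],
)

```text
clock: 18.47
position: [0.5861, 0.2474, 0.1553]
eef_rot: [0.408, -0.577, 0.578, -0.408]
ft_force: [-5.1, -1.2, 9.1]
width: 0.0145
```

```bash
python3 - <<'E'
from h import *
go([.587,.2475,.1474],-19.5)
E
```

```text
clock 18.47 tcp [0.5861 0.2474 0.1553] jawyaw -19.52 tilt [ 0.02 -0.01] q1,q6 [0.21 0.55] F [-5.1 -1.2  9.1] w 0.0145
shift units [-0.013  0.265  0.027]
turn k=0 [-0.004 -0.003 -0.   ]
turn k=180 [ 0.0000e+00  3.5997e+01 -6.0000e-03]
```

Emit:
servo_tool(
  increments=[
    [[0,0.05,0,0,0,0],[0,0.05,0,0,0,0],[0,0,0,0,0,0],[0,0,0,0,0,0]],
  ],
)

```text
clock: 18.8
position: [0.5861, 0.2474, 0.1529]
eef_rot: [0.408, -0.577, 0.578, -0.408]
ft_force: [-6.0, -1.9, 13.4]
width: 0.0139
```

Emit:
servo_tool(
  increments=[
    [[0,0.05,0,0,0,0],[0,0.05,0,0,0,0],[0,0,0,0,0,0],[0,0,0,0,0,0]],
  ],
)

```text
clock: 19.13
position: [0.5861, 0.2474, 0.15]
eef_rot: [0.408, -0.577, 0.578, -0.408]
ft_force: [-7.3, -2.2, 12.7]
width: 0.0139
```

Emit:
servo_tool(
  increments=[
    [[0,0.05,0,0,0,0],[0,0.05,0,0,0,0],[0,0,0,0,0,0],[0,0,0,0,0,0]],
  ],
)

```text
clock: 19.47
position: [0.5861, 0.2474, 0.1474]
eef_rot: [0.408, -0.577, 0.578, -0.408]
ft_force: [-9.1, -2.7, 16.2]
width: 0.0139
```

Emit:
servo_tool(
  increments=[
    [[0,0.05,0,0,0,0],[0,0.05,0,0,0,0],[0,0,0,0,0,0],[0,0,0,0,0,0]],
  ],
)

```text
clock: 19.8
position: [0.5861, 0.2474, 0.1473]
eef_rot: [0.408, -0.577, 0.578, -0.408]
ft_force: [-18.3, -7.3, 35.6]
width: 0.0144
```

```bash
python3 - <<'E'
from h import *
go([.587,.2475,.1474],-19.5);print(get_state()["wrist_torque"])
E
```

```text
clock 19.8 tcp [0.5861 0.2474 0.1473] jawyaw -19.49 tilt [ 0.02 -0.03] q1,q6 [0.21 0.55] F [-18.3  -7.3  35.6] w 0.0144
shift units [-0.011 -0.003  0.026]
turn k=0 [-0.006  0.002  0.005]
turn k=180 [ 8.0000e-03 -3.5998e+01  9.0000e-03]
[-0.92386136  3.09575955 -0.04736025]
```

Emit:
servo_tool(
  increments=[
    [[0,-0.08,0,0,0,0],[0,0,0,0,0,0],[0,0,0,0,0,0],[0,0,0,0,0,0],[0,0,0,0,0,0],[0,0,0,0,0,0],[0,0,0,0,0,0]],
  ],
  grip=50,
)

```text
clock: 20.38
position: [0.5859, 0.2473, 0.1438]
eef_rot: [-0.408, 0.578, -0.577, 0.408]
ft_force: [-0.4, 0.1, 0.8]
width: 0.0499
```

Emit:
servo_tool(
  increments=[
    [[0,-0.3,0,0,0,0],[0,-0.6,0,0,0,0],[0,-0.9,0,0,0,0],[0,-0.9,0,0,0,0],[0,-0.9,0,0,0,0],[0,-0.5,0,0,0,0],[0,0,0,0,0,0],[0,0,0,0,0,0],[0,0,0,0,0,0]],
  ],
)

```text
clock: 21.13
position: [0.5854, 0.2472, 0.2664]
eef_rot: [-0.408, 0.578, -0.577, 0.407]
ft_force: [-0.7, -0.8, 0.0]
width: 0.0501
```

```bash
python3 - <<'E'
from h import *
go([.5616,.1759,.20],-19.5)
w=cam("wrist");t=cam("side")
a=cv2.resize(w["frame"][:,50:460],(427,400),interpolation=cv2.INTER_CUBIC)
o=proj(t,(.587,.2475,.07)).astype(int);print(o)
b=cv2.resize(t["frame"][o[1]-40:o[1]+40,o[0]-36:o[0]+36],(360,400),interpolation=cv2.INTER_CUBIC)
cv2.imwrite("pics/w7.png",np.hstack([a,b])[:,:,::-1]);cv2.imwrite("pics/w7w.png",w["frame"][:,:,::-1])
E
```

```text
clock 21.13 tcp [0.5854 0.2472 0.2664] jawyaw -19.53 tilt [-0.08 -0.02] q1,q6 [0.21 0.55] F [-0.7 -0.8  0. ] w 0.0501
shift units [2.505 2.214 0.049]
turn k=0 [ 0.015 -0.005  0.009]
turn k=180 [-1.5000e-02  3.5995e+01  2.3000e-02]
[209 150]
```

View pics/w7.png

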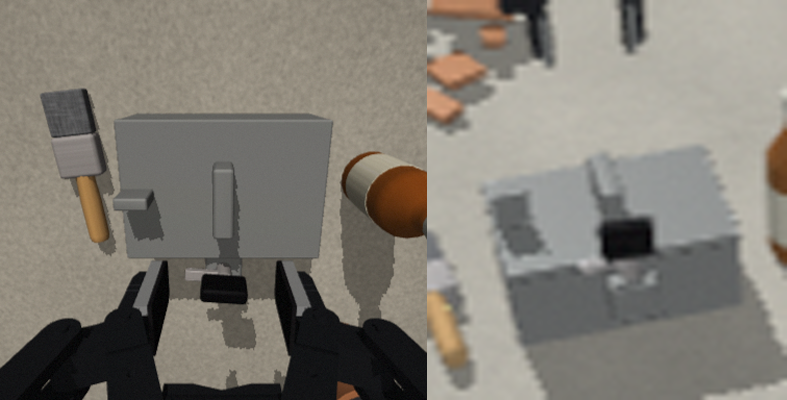

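The lid looks flush and level in the mouth, and the black knob bar at crop (200–247, 275–303) lies along the box's x. I'll check the bar position numerically.

```bash
python3 - <<'E'
from h import *
c=cam("wrist");f=c["frame"];K=np.array([.5611,.1758])
ux=np.array([np.cos(np.radians(-19.5)),np.sin(np.radians(-19.5))]);uy=np.array([-ux[1],ux[0]])
for z in(.106,.078):
  print(z,[proj(c,np.r_[K+a*.019*ux+b*.006*uy,z]).round(1).tolist() for a,b in((-1,1),(1,1),(1,-1),(-1,-1))])
m=(f.max(2)<45).astype(np.uint8);n,l,st,ce=cv2.connectedComponentsWithStats(m)
print([st[i].tolist()+ce[i].round(1).tolist() for i in range(1,n) if st[i][4]>150])
# lid centre/yaw from plate top z=.068
L=np.array([ray(c,50+u*.96,v*.96,.068) for u,v in((115,121),(331,121),(319,257),(130,257))]);d=L[1]+L[2]-L[0]-L[3]
print(L.mean(0),np.degrees(np.arctan2(d[1],d[0])),np.linalg.norm(d)/2,np.linalg.norm(L[0]-L[3]))
E
```

```text
0.106 [[241.6, 281.6], [288.3, 281.7], [287.9, 294.1], [241.9, 294.0]]
0.078 [[243.6, 263.5], [286.1, 263.6], [285.7, 275.2], [243.8, 275.1]]
[[129, 86, 13, 41, 181, 135.5, 105.8], [19, 250, 489, 134, 25559, 263.1, 342.7], [243, 264, 45, 28, 1156, 265.2, 277.5]]
[0.58613514 0.24718214 0.068     ] -19.40288821401784 0.16514686007946439 0.11637844738328586
```

Emit:
servo_tool(
  increments=[
    [[0.3,0,0,0,0,0],[0.6,0,0,0,0,0],[0.8,0,0,0,0,0],[0.5,0,0.03,0,0,0],[0.3,0,0.02,0,-0.5,0],[0,0,0,0,-1,0],[0,0,0,0,-1,0],[0,0,0,0,-1,0],[0,0,0,0,-1,0],[0,0,0,0,-1,0],[0,0,0,0,-1,0],[0,0,0,0,-1,0],[0,0,0,0,-1,0],[0,0,0,0,-1,0],[0,0,0,0,-1,0],[0,0,0,0,-1,0],[0,0,0,0,-1,0],[0,0,0,0,-1,0],[0,0,0,0,-1,0],[0,0,0,0,-1,0]],
  ],
  grip=40,
)

```text
clock: 22.95
position: [0.5621, 0.1756, 0.2669]
eef_rot: [0.68, -0.194, 0.194, -0.68]
ft_force: [-0.1, -0.8, -0.4]
width: 0.0401
```

Emit:
servo_tool(
  increments=[
    [[0,0,0,0,-1,0],[0,0,0,0,-1,0],[0,0,0,0,-0.5,0],[0,0,0,0,0,0],[0,0,0,0,0,0],[0,0,0,0,0,0]],
  ],
)

```text
clock: 23.45
position: [0.5622, 0.1759, 0.2671]
eef_rot: [0.697, -0.121, 0.12, -0.697]
ft_force: [0.1, 0.1, -0.6]
width: 0.0403
```

```bash
python3 - <<'E'
from h import *
go([.5611,.1758,.153],70.5)
c=cam("wrist");f=c["frame"];K=np.array([.5611,.1758])
cv2.imwrite("pics/w8.png",f[:,:,::-1])
ux=np.array([np.cos(np.radians(-19.5)),np.sin(np.radians(-19.5))]);uy=np.array([-ux[1],ux[0]])
print([proj(c,np.r_[K+a*.019*ux+b*.006*uy,.106]).round(1).tolist() for a,b in((-1,1),(1,1),(1,-1),(-1,-1))])
m=(f.max(2)<45).astype(np.uint8);n,l,st,ce=cv2.connectedComponentsWithStats(m)
print([st[i].tolist()+ce[i].round(1).tolist() for i in range(1,n) if st[i][4]>150])
E
```

```text
clock 23.45 tcp [0.5622 0.1759 0.2671] jawyaw 70.37 tilt [-0.02 -0.  ] q1,q6 [ 0.1  -1.13] F [ 0.1  0.1 -0.6] w 0.0403
shift units [-0.033  3.803 -0.014]
turn k=0 [ 0.002 -0.025 -0.004]
turn k=180 [6.0000e-03 3.5975e+01 3.0000e-03]
[[270.8, 176.8], [270.5, 224.6], [254.9, 224.6], [254.4, 176.8]]
[[352, 84, 11, 35, 280, 357.0, 100.7], [255, 169, 19, 54, 810, 263.9, 194.9], [26, 249, 475, 135, 25833, 262.6, 341.8]]
```

View pics/w8.png

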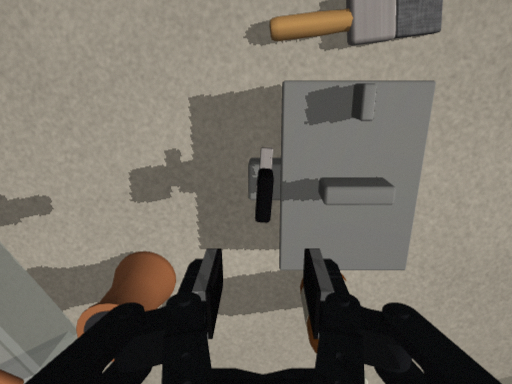

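The bar stands between the fingers (u 255–274, v 169–223), with the wing pointing to the box's −x, clear of the lid.

Emit:
servo_tool(
  increments=[
    [[-0.03,0.3,-0.01,0,0,0],[0,0.6,0,0,0,0],[0,0.8,0,0,0,0],[0,0.8,0,0,0,0],[0,0.7,0,0,0,0],[0,0.4,0,0,0,0],[0,0.2,0,0,0,0],[0,0,0,0,0,0],[0,0,0,0,0,0]],
  ],
)

```text
clock: 24.25
position: [0.5618, 0.1763, 0.1538]
eef_rot: [-0.697, 0.12, -0.12, 0.697]
ft_force: [0.7, 0.2, -0.5]
width: 0.0398
```

Emit:
servo_tool(
  increments=[
    [[0,0,0,0,0,0],[0,0,0,0,0,0],[0,0,0,0,0,0],[0,0,0,0,0,0],[0,0,0,0,0,0],[0,0,0,0,0,0],[0,0,0,0,0,0],[0,0,0,0,0,0]],
  ],
  grip=0,
  grip_force=40,
)

```text
clock: 24.92
position: [0.5623, 0.1765, 0.1548]
eef_rot: [-0.696, 0.119, -0.121, 0.697]
ft_force: [-1.3, 0.7, 5.6]
width: 0.0111
```

Gripped (11 mm). Now I turn it clockwise, which is positive about tool y.

Emit:
servo_tool(
  increments=[
    [[0,0,0,0,0.5,0],[0,0,0,0,0.8,0],[0,0,0,0,0.8,0],[0,0,0,0,0.8,0],[0,0,0,0,0.8,0],[0,0,0,0,0.8,0],[0,0,0,0,0.8,0],[0,0,0,0,0.8,0],[0,0,0,0,0.8,0],[0,0,0,0,0.8,0]],
  ],
)

```text
clock: 25.75
position: [0.562, 0.1763, 0.1548]
eef_rot: [-0.618, 0.343, -0.344, 0.618]
ft_force: [-1.6, -0.1, 6.8]
width: 0.0111
```

Emit:
servo_tool(
  increments=[
    [[0,0,0,0,0.8,0],[0,0,0,0,0.8,0],[0,0,0,0,0.8,0],[0,0,0,0,0.8,0],[0,0,0,0,0.8,0],[0,0,0,0,0.8,0],[0,0,0,0,0.8,0],[0,0,0,0,0.8,0],[0,0,0,0,0.8,0],[0,0,0,0,0.8,0],[0,0,0,0,0.8,0],[0,0,0,0,0.4,0],[0,0,0,0,0,0],[0,0,0,0,0,0]],
  ],
)

```text
clock: 26.92
position: [0.5616, 0.1762, 0.1548]
eef_rot: [0.435, -0.557, 0.558, -0.435]
ft_force: [-3.8, -0.2, 8.3]
width: 0.0112
```

```bash
python3 - <<'E'
from h import *
go([.5611,.1758,.153],-15.5);print(get_state()["wrist_torque"])
E
```

```text
clock 26.92 tcp [0.5616 0.1762 0.1548] jawyaw -14.02 tilt [ 0.04 -0.02] q1,q6 [0.1  0.35] F [-3.8 -0.2  8.3] w 0.0112
shift units [ 0.017  0.06  -0.013]
turn k=0 [-0.009  0.296  0.001]
turn k=180 [ 1.0000e-03 -3.5704e+01  1.4000e-02]
[-0.13000014  0.68673597 -0.08337371]
```

Emit:
servo_tool(
  increments=[
    [[0,0,0,0,0.4,0],[0,0,0,0,0.1,0],[0,0,0,0,0,0],[0,0,0,0,0,0]],
  ],
)

```text
clock: 27.25
position: [0.5616, 0.1762, 0.1548]
eef_rot: [0.423, -0.566, 0.567, -0.424]
ft_force: [-3.3, 0.0, 8.5]
width: 0.0111
```

Emit:
servo_tool(
  increments=[
    [[0,0,0,0,0,0],[0,0,0,0,0,0],[0,0,0,0,0,0],[0,0,0,0,0,0],[0,0,0,0,0,0],[0,0,0,0,0,0],[0,0,0,0,0,0],[0,-0.3,0,0,0,0],[0,-0.6,0,0,0,0],[0,-0.9,0,0,0,0],[0,-0.9,0,0,0,0],[0,-0.9,0,0,0,0],[0,-0.5,0,0,0,0],[0,0,0,0,0,0],[0,0,0,0,0,0]],
  ],
  grip=45,
)

```text
clock: 28.5
position: [0.5619, 0.1763, 0.2778]
eef_rot: [0.422, -0.566, 0.567, -0.424]
ft_force: [0.5, 0.2, -0.9]
width: 0.0453
```

```bash
python3 - <<'E'
from h import *
go([.5611,.1758,.153],-15.5)
w=cam("wrist");t=cam("side")
a=cv2.resize(w["frame"][:,50:460],(427,400),interpolation=cv2.INTER_CUBIC)
o=proj(t,(.587,.2475,.07)).astype(int)
b=cv2.resize(t["frame"][o[1]-40:o[1]+40,o[0]-36:o[0]+36],(360,400),interpolation=cv2.INTER_CUBIC)
cv2.imwrite("pics/w9.png",np.hstack([a,b])[:,:,::-1])
E
```

```text
clock 28.5 tcp [0.5619 0.1763 0.2778] jawyaw -16.52 tilt [0.16 0.02] q1,q6 [0.1  0.39] F [ 0.5  0.2 -0.9] w 0.0453
shift units [ 0.027  4.159 -0.03 ]
turn k=0 [-0.03  -0.204 -0.012]
turn k=180 [ 1.9000e-02  3.5796e+01 -4.7000e-02]
```

View pics/w9.png

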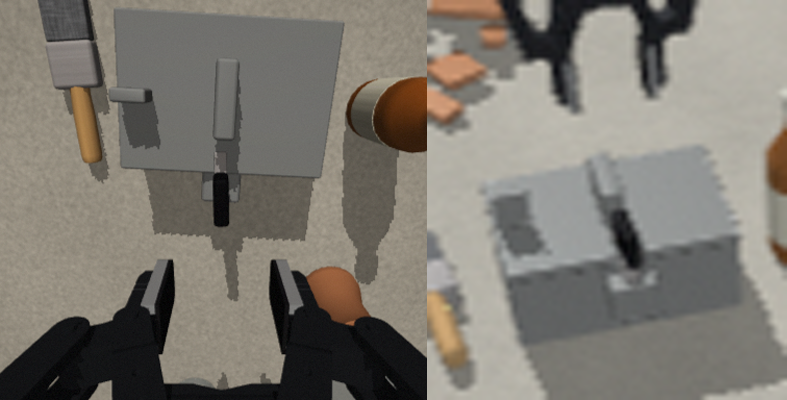

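The knob bar now points across the box's y at (220,200) with the wing over the lid's edge. The lid sits flush and level, and the gripper is clear.

```bash
python3 - <<'E'
from h import *
from cell import workorder
c=cam("wrist")
L=np.array([ray(c,50+u*.96,v*.96,.068) for u,v in((115,10),(343,23),(321,177),(121,167))]);d=L[1]+L[2]-L[0]-L[3]
print(L.mean(0),np.degrees(np.arctan2(d[1],d[0])),np.linalg.norm(d)/2)
print(workorder.hand_in(),get_state()["clock"])
E
```

```text
[0.58361355 0.24626902 0.068     ] -19.372397357813913 0.16541510432543105
the job is handed in; nothing more can be done
the job is handed in; nothing more can be done
```

I closed the box and handed the job in at about 28.6 s of the 72 s allowed; the hand-in gave no verdict.

**What I did:**
- **Lid drawn out:** I pulled it about 130 mm out by its tab, let go of it on the bench and took it again by its handle.
- **Set on the seals:** it first touched at the expected height, with its origin about 56 mm above the bench.
- **Pressed home:** I pushed until it stopped with its origin at about 48 mm, at up to 36 N down.
- **Catch turned:** the gripper turned the knob about 87° clockwise (roughly 1.5 rad).

**Last checks:**
- **Pictures:** the lid looked flush and level, with the catch wing over its edge and the gripper clear and open. The bottle and brush, where they showed, looked undisturbed; I did not measure any of the four bystanders for movement.
- **Lid fit:** the last measurement put its centre about 3.5 mm from the box centre I had measured, at -19.4° against the box's -19.5°. An earlier, clearer view gave about 1 mm.
- **Seals:** I did not see them directly; that both ends are down is inferred from the height at which the lid stopped.
- **Disagreements:** the measured plate length came out at 165 mm instead of 170 mm. A sideways force of up to about 20 N also built up while pressing, and it was gone after I let go.

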